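Seat a lens barrel in its V-block on a sprung stage and hold it pressed

TASK

Set the V-block down onto the two alignment pegs of the sprung stage so that it sits fully home, then take the black lens barrel from its blue rest and lay it in the V, centred lengthways. Press the barrel gently down on both sides of the V until the sprung platform has sunk about 6 mm, half of its travel, without bottoming it out, and finish there, still holding the barrel down with the fingers. Leave the bottles and the beaker of droppers where they stand.

Things in the scene. Friction and masses are not known exactly. Their poses are not given: they have to be found in the camera images.
- platform_seat (a point): Centre of the sprung stage's platform top (46 mm above the worktop when not pressed), midway between its two pegs. Black plate 120 (x) x 74 (y) x 10 mm, slippery, on coil springs over a fixed grey base plate 140 x 96 x 16 mm. Steel pegs at x = -38 and +38 mm, in yellow rings: 8 mm diameter, 10 mm high, the top 4 mm tapered to 4 mm diameter. x along the line of the pegs, z up.
- platform (a joint): How far the sprung platform has been pressed down, in m: 0 at rest (top), 0.012 bottomed out. It starts to sink at about 3 N of load and gives 1 mm per newton more; the V-block and barrel alone (2 to 3.3 N) hardly sink it.
- vblock_center (a point): The loose aluminium V-block, 100 (x) x 44 (y) mm, 150 g: point on its centre line 20 mm above its underside. x along the V, z up. Solid body 26 mm high with flat upright sides 44 mm apart (grip across y between the saddles). At each end (|x| = 26 to 50 mm) a saddle, 41 mm high, with a 90-degree V lined with brass strips; 52 mm gap between the saddles for fingers. Starts on the worktop.
- vblock_foot (a point): Same V-block: centre of its underside, midway between its two peg holes of 11 mm diameter, 12 mm deep, at x = -38 and +38 mm. Fully home it coincides with platform_seat, x axes parallel (either way round; the block is symmetric). On the pegs it can still slide about 1.5 mm, easily, and so centres itself under the barrel.
- v_axis (a point): Same V-block: where the centre of the barrel lies when seated, on the V-block's centre line 46 mm above its underside. x along the V, z up.
- vface_left: The two smooth, low-friction 45-degree brass-coloured contact strips on the V-block's +y side (part of the V-block; origin the same as vblock_foot).
- vface_right: The two smooth, low-friction 45-degree brass-coloured contact strips on the V-block's -y side (part of the V-block; origin the same as vblock_foot).
- barrel_center (a point): Centre of the lens barrel (on its axis, half-way along): a loose smooth black cylinder of 32 mm diameter and 120 mm length, 120 g, lying level, steel rings and glass at its ends, two white lines 35 mm apart about its middle. x along its axis, y and z turn with it when it rolls. It starts on the rest with its axis 42 mm above the worktop.
- barrel: The same lens barrel; origin also at its centre.
- rest: The blue rest that carries the barrel at the start, fixed to the worktop: base plate 108 (x) x 56 (y) x 16 mm, with V-shaped supports, 36 mm high, at |x| = 39 to 51 mm, and a free gap of 78 mm between them. Origin: centre of its underside; x along the barrel's axis.
- media_bottle: Bystander: glass bottle with orange cap, 60 mm diameter, 118 mm high; origin at the centre of its underside.
- buffer_bottle: Bystander: bottle with blue cap, 48 mm diameter, 109 mm high; origin at the centre of its underside.
- sample_bottle: Bystander: small bottle with black cap, 25 mm diameter, 76 mm high; origin at the centre of its underside.
- dropper_beaker: Bystander: beaker of droppers with red and blue tops, 80 x 75 x 153 mm; origin at the centre of its underside.
Mind the look-alikes: they are no part of the job. Leave any green look-alike of the part that bears vblock_center alone.

How it is judged (in metres and radians):
On the way, in this order (a step that is already met when the one before it is completed fails the run):
1. the V-block sits fully home on the stage's two pegs (horizontal distance between vblock_foot and platform_seat below 0.003 m and z of vblock_foot in the frame of platform_seat below 0.002 m and angle between the x axis of vblock_foot and the x axis of platform_seat, either way round below 0.06 rad and angle between the z axis of vblock_foot and the z axis of platform_seat, either way round below 0.03 rad and contact force between the fingers and vblock below 0.2 N), for 0.2 s.
2. the barrel lies in the V, on both sides of it (horizontal distance between vblock_foot and platform_seat below 0.003 m and z of vblock_foot in the frame of platform_seat below 0.002 m and angle between the x axis of vblock_foot and the x axis of platform_seat, either way round below 0.06 rad and angle between the z axis of vblock_foot and the z axis of platform_seat, either way round below 0.03 rad and z of barrel_center in the frame of v_axis between -0.002 and 0.002 m and y of barrel_center in the frame of v_axis between -0.002 and 0.002 m and x of barrel_center in the frame of v_axis between -0.012 and 0.012 m and angle between the x axis of barrel_center and the x axis of v_axis, either way round below 0.04 rad and contact force between barrel and vface_left above 0.2 N and contact force between barrel and vface_right above 0.2 N), for 0.2 s.
At the end, for the whole second after the job is handed in: Fingers hold the barrel down (over 1 N), at rest in the V within 2 mm sideways and in height, 12 mm lengthways, 0.04 rad; over 1.5 N on the left and on the right strips; platform sunk 3 to 9.5 mm; V-block still home on its pegs (3 mm, 0.06 rad, underside within 2 mm of the platform) (horizontal distance between vblock_foot and platform_seat below 0.003 m and z of vblock_foot in the frame of platform_seat below 0.002 m and angle between the x axis of vblock_foot and the x axis of platform_seat, either way round below 0.06 rad and angle between the z axis of vblock_foot and the z axis of platform_seat, either way round below 0.03 rad and z of barrel_center in the frame of v_axis between -0.002 and 0.002 m and y of barrel_center in the frame of v_axis between -0.002 and 0.002 m and x of barrel_center in the frame of v_axis between -0.012 and 0.012 m and angle between the x axis of barrel_center and the x axis of v_axis, either way round below 0.04 rad and contact force between barrel and vface_left above 1.5 N and contact force between barrel and vface_right above 1.5 N and value of joint platform between 0.003 and 0.0095 m and contact force between the fingers and barrel above 1 N and linear speed of barrel below 0.01 m/s); the arm keeps its last pose, push and grip.
It fails at once if the barrel is slammed or forced against the V-block (over 45 N) (contact force between barrel and vblock above 45 N).
It fails at once if the platform is bottomed out (value of joint platform above 0.0117 m).
It fails at once if a bottle or the beaker of droppers is moved by more than 30 mm (distance of any of media_bottle, buffer_bottle, sample_bottle, dropper_beaker from where it was at the start of the episode above 0.03 m).
It also fails if it takes over 54 s, if anything falls off the work surface, if the arm or the gripper's body presses on something with over 40 N, if the wrist force passes 120 N, or if a joint passes its speed limit or range.

ROBOT

A 6-joint arm with a two-finger parallel gripper is mounted at the origin on a cart in front of the work surface, level with it; the furniture and walls round the work are solid. World frame = base frame: x ahead of the robot, y to its left, z up, the work surface at z = 0. Lengths are in mm, angles in rad, forces in N, time in s.
With the tool pointing down it reaches from about 300 to 875 mm from the base axis. Payload 6.4 kg.
Tool frame: the origin (TCP) lies where the fingers leave the gripper's body, on its centre line; the fingertips stand 73 mm ahead of it and the grasp point (between the pads) lies 54 mm ahead of it (env.tips_ahead is the distance from the TCP to the fingertips, in mm); z points along the fingers, y is the line along which they close (so a half turn about z gives the same grasp; the last joint's range is limited). The gripper opens to 85 mm and grips with 20 to 120 N. Pads are 22 mm wide; open, the fingers measure 114 mm over their backs; the gripper's body (76 mm by 85 mm) begins 54 mm behind the grasp point. The pads swing forward as they close: fully open they stand 13 mm farther back than shut.
Start: joints at [-1.444, 0.181, 1.607, -0, 1.354, -0.206], TCP at [187.864, -543.46, 303.888] pointing down, gripper open.
Joint ranges: [-2.99, 2.99], [-0.89, 2.07], [0.3, 2.58], [-1.14, 4.28], [0, 2.63], [-3.12, 3.12]. Speed limits (rad/s): [2.57, 2.57, 3.01, 3.14, 3.14, 3.14].

INTERFACE

Orientations are given as a rotation vector (axis times angle).
In Python, from rig import env, grab_frame gives the robot as it stands. The module is installed in compiled form; this text tells all that it offers.
- The arm moves only by the shell command python3 -m inch 'ROWS' [FORCE]. ROWS is JSON, a list of rows, each an object of numbers: "tx", "ty", "tz": the shift along the world's x, y, z as a fraction of full scale; "ax", "ay", "az": the turn, a rotation vector about the world's x, y, z as a fraction of full scale; "grip": the closure, from -1 (fully open) to 1 (shut). In form: [{"tx": .., "ty": .., "tz": .., "ax": .., "ay": .., "az": .., "grip": ..}, ...]. A call has 1 to 20 rows; each row shifts and turns the commanded pose from where the row before left it; what a row does not reach is not made up. Full scale, the value 1, is 0.02 m for a shift and 0.1 rad for a turn. A row lasts 1/10 s, in which the tool goes at most 50 mm and 8.59 degrees, less where a joint would pass 70% of its speed; a pose out of reach is approached as far as the arm can. A call with a number of a shift or a turn outside -1 to 1 is refused whole. A call with a gripper value outside its range is refused whole. The fingers move at their own pace and stop on an object; FORCE is the grip in N (left out, the last holds). Time passes only in rows, so rows that do not move let the fingers close. It gives the time, the measured TCP pose, the force, the opening and the grip force at its end, in the units of the state.
- env.state(): the state, without advancing time (a new reading comes with each control period).
- grab_frame(name): name is "side" or "top"; returns a dict with "image" (480x640x3 uint8, blue, green, red), "z_map" (480x640 float32, mm along the optical axis (not along the pixel's ray), 0 where there is no reading), "vertical_fov" (degrees; the focal length in pixels is half the picture's height over the tangent of half this angle, whatever the lens; pixels are square), "cx", "cy" (the principal point, pixels), "cam_to_world" (4x4, takes a point from camera to world coordinates). Camera axes: x right, y down, z forward; pixel columns grow to the right and rows downward; lengths in mm; the calibration is good to about 2 mm. A picture is of the moment at which its call begins.
- env.finish_job(): hands the job in; it is judged then, once.
The state is a dict: "t": time; "joint_pos": joint angles; "joint_velocities": joint speeds; "joint_torque": joint torques, N m; "tcp_pos": TCP position; "orientation": TCP orientation; "ft_force": force on the tool from outside, world axes, zero at the start; "ft_torque": the same for the moment, N m; "grip_width": opening from 0.0 (shut) to 1.0 (fully open); "finger_force": force on a finger pad.
Only numpy, scipy, OpenCV 4.12 (cv2) and the standard library are available. Lean on these libraries where they do the work, as an engineer would, in place of code of your own. Each camera call takes 0.05 s, during which the arm holds its last target. There are 200 camera calls.

## Working session

There is one attempt and no reset: what is moved stays moved. The work goes in short steps, Python scripts to look and compute and a shell command to move; the robot and the scene stay as the last step left them, time stands still between calls to the robot, and variables do not carry over. Pictures are saved under pics/ and viewed, at most 10 in all, crops included, and the job is handed in when it is done.

```bash
mkdir -p pics; cat > h.py <<'E'
import numpy as np, cv2, pickle
from rig import env, grab_frame
def snap(n,tag):
    f=grab_frame(n); pickle.dump(f,open(f'pics/{tag}.pkl','wb')); cv2.imwrite(f'pics/{tag}.png',f['image']); return f
def load(tag): return pickle.load(open(f'pics/{tag}.pkl','rb'))
def ray(f,u,v):
    F=240/np.tan(np.radians(f['vertical_fov'])/2); T=f['cam_to_world']
    d=T[:3,:3]@np.array([(u-f['cx'])/F,(v-f['cy'])/F,1]); return T[:3,3],d
def atz(f,u,v,z):
    o,d=ray(f,u,v); return o+d*(z-o[2])/d[2]
def cloud(f):
    v,u=np.mgrid[:480,:640]; F=240/np.tan(np.radians(f['vertical_fov'])/2); z=f['z_map']
    p=np.stack([(u-f['cx'])/F*z,(v-f['cy'])/F*z,z],-1); T=f['cam_to_world']
    return p@T[:3,:3].T+T[:3,3]
E
python3 - <<'E'
from h import *
for n in('top','side'):
    f=snap(n,n+'0'); print(n,f['vertical_fov'],f['cx'],f['cy'],np.round(f['cam_to_world'],3).tolist())
print(env.state())
E
```

```text
top 48.47905244555933 322.69268964086143 241.02382262237475 [[-0.038, -0.976, 0.213, 191.295], [-0.999, 0.038, -0.005, -87.817], [-0.003, -0.213, -0.977, 1467.686], [0.0, 0.0, 0.0, 1.0]]
side 56.79998700178647 317.8996492792257 235.64307160001144 [[0.92, -0.191, 0.343, 51.494], [-0.393, -0.458, 0.797, -1049.867], [0.005, -0.868, -0.496, 650.576], [0.0, 0.0, 0.0, 1.0]]
{'t': 0.1, 'joint_pos': array([-1.44431577e+00,  1.81518378e-01,  1.60791671e+00,  5.48668409e-06,
        1.35378380e+00, -2.06271155e-01]), 'joint_velocities': array([-0.00012964, -0.00219958, -0.00155207, -0.00228236, -0.00135871,
       -0.00161641]), 'joint_torque': array([ 1.94046734e-04, -4.45881736e+01, -3.52236128e+01, -3.14826138e-04,
        4.26128317e-03,  9.39328146e-06]), 'tcp_pos': array([ 187.80491157, -543.05887754,  303.04090388]), 'orientation': array([-3.09660978e+00, -5.20006200e-01, -1.10235967e-04]), 'ft_force': array([ 0.11314935, -0.4558282 ,  0.22907431]), 'ft_torque': array([-0.01806136, -0.00673942, -0.02529069]), 'finger_force': 0.0, 'grip_width': 0.996973057060687}
```

View pics/top0.png

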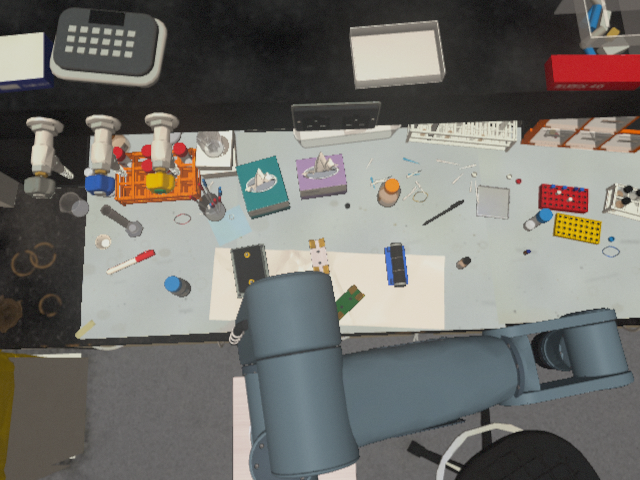

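View pics/side0.png

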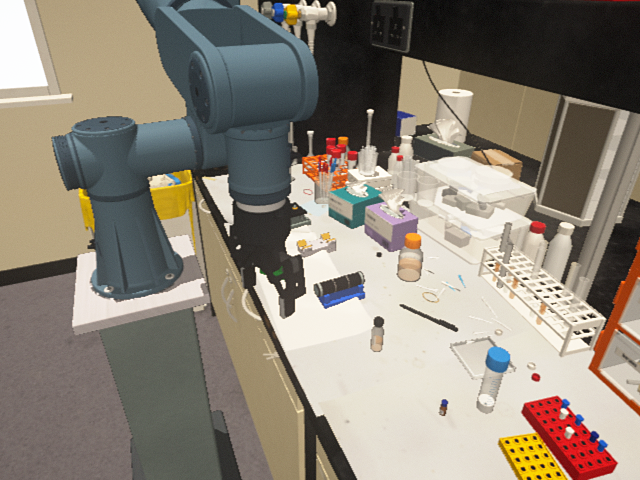

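Top view: sprung stage at about (251,270), with yellow rings. Candidates for the V-block are the silver/brass one at (318,256) and the green look-alike at (347,302). The barrel on its blue rest is at (397,264). I choose the silver one and check it in an enlarged crop.

```bash
python3 - <<'E'
from h import *
f=load('top0'); c=f['image'][220:320,225:425]; cv2.imwrite('pics/crop1.png',cv2.resize(c,None,fx=4,fy=4,interpolation=cv2.INTER_CUBIC))
E
```

```text
(no output)
```

View pics/crop1.png

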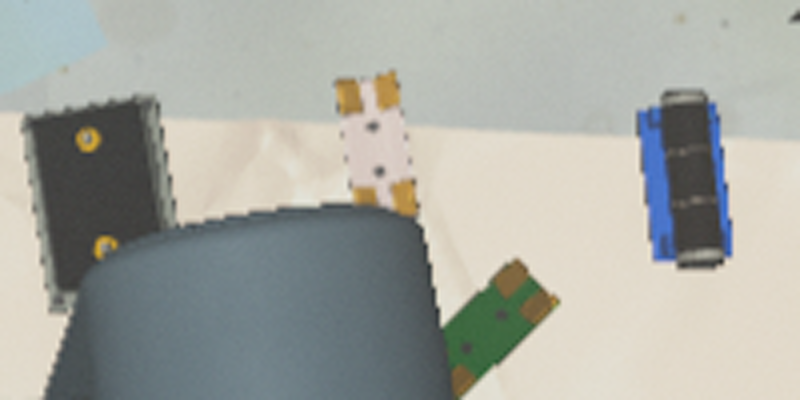

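The crop confirms it: the silver block with brass strips is centred near crop (376,145), the green one is separate near (505,325), the stage pegs are at (88,139) and (106,247), and the barrel lines are at (686,150) and (692,203).

```bash
python3 - <<'E'
from h import *
f=load('top0'); P=cloud(f)
def g(c,z): 
    return np.round(atz(f,225+(c[0]+.5)/4-.5,220+(c[1]+.5)/4-.5,z)[:2],1)
print('pegs',g((88,139),53),g((106,247),53))
print('vb corners',[g(c,41) for c in((335,80),(396,70),(417,214))])
print('vb dots',g((373,127),26),g((379,171),26))
print('bar lines',g((686,150),58),g((692,203),58),'ends',g((684,92),58),g((700,265),58))
# colour patches
hsv=cv2.cvtColor(f['image'],cv2.COLOR_BGR2HSV)
m=cv2.inRange(hsv,(12,110,120),(32,255,255)); m[:230]=0;m[300:]=0;m[:,:230]=0;m[:,340:]=0
n,l,s,c=cv2.connectedComponentsWithStats(m)
for i in range(1,n):
    if s[i,4]>4: print(np.round(c[i],2),s[i].tolist(),[np.round(atz(f,*c[i],z)[:2],1) for z in(46,34)],np.round(np.median(P[l==i],0),1))
# cloud slices
R=lambda x0,x1,y0,y1,z0,z1:P[(P[...,0]>x0)&(P[...,0]<x1)&(P[...,1]>y0)&(P[...,1]<y1)&(P[...,2]>z0)&(P[...,2]<z1)]
for nm,cc,z in(('vb',(376,145),26),('bar',(690,177),50),('stage',(96,190),46)):
    q=g(cc,z); A=R(q[0]-80,q[0]+80,q[1]-45,q[1]+45,15,75); print(nm,q,len(A),np.round(A.mean(0),1),np.round(np.percentile(A[:,2],[5,50,95]),1), cv2.minAreaRect(A[:,:2].astype(np.float32)))
# z over the plate
print('table z',np.median(P[280,380:420,2]), 'plat z',np.median(P[262:268,250:256,2]),'vb body z',np.median(P[255:260,316:321,2]),'bar',np.median(P[262:266,395:399,2]))
f=load('side0'); c=f['image'][180:330,210:410]; cv2.imwrite('pics/crop2.png',cv2.resize(c,None,fx=4,fy=4,interpolation=cv2.INTER_CUBIC))
E
```

```text
pegs [470.  111.2] [396.1  99.7]
vb corners [array([507. , -56.7]), array([512.4, -98.7]), array([ 412.2, -109. ])]
vb dots [476.2 -81.4] [445.3 -84.4]
bar lines [ 445.9 -291.2] [ 409.8 -292.7] ends [ 485.8 -292.5] [ 368.1 -295.2]
[321.38 242.18] [319, 238, 6, 9, 39] [array([497.4, -92. ]), array([500., -92.])] [500.2 -91.3  35.9]
[311.82 243.59] [309, 240, 6, 8, 39] [array([494.5, -65.8]), array([497. , -65.6])] [496.5 -66.   36. ]
[246.52 254.44] [244, 252, 6, 6, 25] [array([471.2, 112.4]), array([473.6, 114.1])] [469.8 111.7  45.5]
[325.71 269.29] [323, 265, 6, 9, 38] [array([ 422.2, -100.8]), array([ 424.1, -101. ])] [ 423.7 -101.5   36. ]
[316.  268.5] [314, 267, 5, 4, 20] [array([425.3, -74.7]), array([427.3, -74.6])] [427.1 -74.6  35.2]
[250.5  280.79] [249, 279, 5, 6, 14] [array([398.8, 102.3]), array([400.5, 103.9])] [400.3 102.6  47.3]
vb [463.5 -83. ] 614 [461.2 -80.8  27.9] [16.4 27.1 40.6] ((465.48114013671875, -82.816162109375), (79.78076171875, 94.60480499267578), 76.57209777832031)
bar [ 428.8 -293.8] 741 [ 426.1 -292.3   44.4] [15.8 51.7 60.3] ((420.67596435546875, -301.99853515625), (132.68238830566406, 69.93640899658203), 1.8272051811218262)
stage [436.1 107. ] 1200 [438.7 108.4  42.2] [17.  45.3 51. ] ((430.952392578125, 107.1519775390625), (148.15086364746094, 88.98152160644531), 0.30590617656707764)
table z 12.831180708334273 plat z 45.81765694990838 vb body z 25.44207526592959 bar 57.508538255172994
```

View pics/crop2.png

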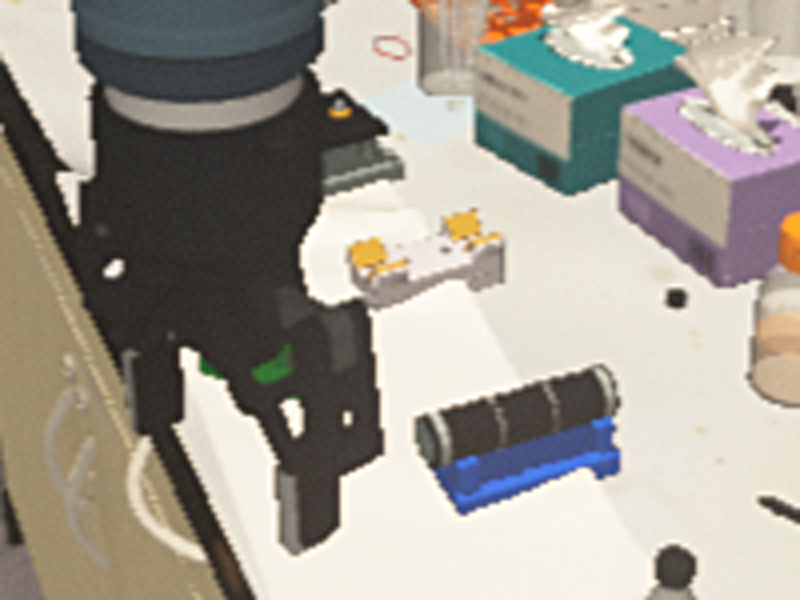

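```bash
python3 -m inch '[{"tx":0.66,"ty":1,"tz":-0.2,"az":-0.105,"grip":-1},{"tx":0.66,"ty":1,"tz":-0.2,"az":-0.105,"grip":-1},{"tx":0.66,"ty":1,"tz":-0.2,"az":-0.105,"grip":-1},{"tx":0.66,"ty":1,"tz":-0.2,"az":-0.105,"grip":-1},{"tx":0.66,"ty":1,"tz":-0.2,"az":-0.105,"grip":-1},{"tx":0.66,"ty":1,"tz":-0.2,"az":-0.105,"grip":-1},{"tx":0.66,"ty":1,"tz":-0.2,"az":-0.105,"grip":-1},{"tx":0.66,"ty":1,"tz":-0.2,"az":-0.105,"grip":-1},{"tx":0.66,"ty":1,"tz":-0.2,"az":-0.105,"grip":-1},{"tx":0.66,"ty":1,"tz":-0.2,"az":-0.105,"grip":-1},{"tx":0.66,"ty":1,"tz":-0.2,"az":-0.105,"grip":-1},{"tx":0.66,"ty":1,"tz":-0.2,"az":-0.105,"grip":-1},{"tx":0.66,"ty":1,"tz":-0.2,"az":-0.105,"grip":-1},{"tx":0.66,"ty":1,"tz":-0.2,"az":-0.105,"grip":-1},{"tx":0.66,"ty":1,"tz":-0.2,"az":-0.105,"grip":-1},{"tx":0.66,"ty":1,"tz":-0.2,"az":-0.105,"grip":-1},{"tx":0.66,"ty":1,"tz":-0.2,"az":-0.105,"grip":-1},{"tx":0.66,"ty":1,"tz":-0.2,"az":-0.105,"grip":-1},{"tx":0.66,"ty":1,"tz":-0.2,"az":-0.105,"grip":-1},{"tx":0.66,"ty":1,"tz":-0.2,"az":-0.105,"grip":-1}]' 30
python3 - <<'E'
from h import *
s=env.state(); print(env.tips_ahead,s['tcp_pos'],s['orientation'],s['joint_pos'])
for n in('top','side'): snap(n,n+'1')
f=load('top1'); a=cv2.resize(f['image'][220:320,225:425],None,fx=4,fy=4,interpolation=cv2.INTER_CUBIC)
b=cv2.resize(load('side1')['image'][140:260,250:410],None,fx=3,fy=3,interpolation=cv2.INTER_CUBIC)
b=cv2.copyMakeBorder(b[:190],0,0,0,800-b.shape[1],cv2.BORDER_CONSTANT)
cv2.imwrite('pics/c3.png',np.vstack([a,b]))
E
```

```text
72.6 [ 187.80491157 -543.05887754  303.04090388] [-3.09660978e+00 -5.20006200e-01 -1.10235967e-04] [-1.44431577e+00  1.81518378e-01  1.60791671e+00  5.48668409e-06
  1.35378380e+00 -2.06271155e-01]validation failed for argument at $[0]...
```

View pics/c3.png

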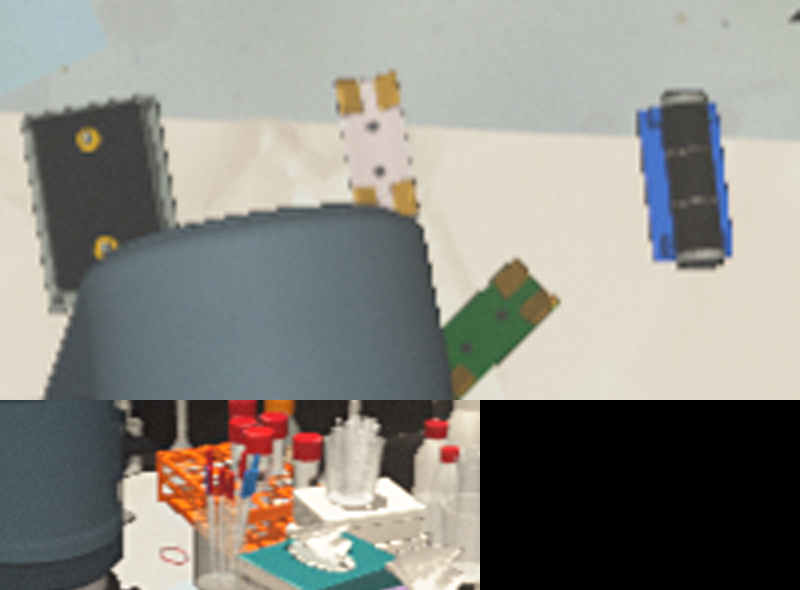

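The move was refused because every key is required, so the scene hasn't changed. I'll resend it with all the keys.

```bash
python3 -m inch '[{"tx":0.66,"ty":1,"tz":-0.2,"ax":0,"ay":0,"az":-0.105,"grip":-1},{"tx":0.66,"ty":1,"tz":-0.2,"ax":0,"ay":0,"az":-0.105,"grip":-1},{"tx":0.66,"ty":1,"tz":-0.2,"ax":0,"ay":0,"az":-0.105,"grip":-1},{"tx":0.66,"ty":1,"tz":-0.2,"ax":0,"ay":0,"az":-0.105,"grip":-1},{"tx":0.66,"ty":1,"tz":-0.2,"ax":0,"ay":0,"az":-0.105,"grip":-1},{"tx":0.66,"ty":1,"tz":-0.2,"ax":0,"ay":0,"az":-0.105,"grip":-1},{"tx":0.66,"ty":1,"tz":-0.2,"ax":0,"ay":0,"az":-0.105,"grip":-1},{"tx":0.66,"ty":1,"tz":-0.2,"ax":0,"ay":0,"az":-0.105,"grip":-1},{"tx":0.66,"ty":1,"tz":-0.2,"ax":0,"ay":0,"az":-0.105,"grip":-1},{"tx":0.66,"ty":1,"tz":-0.2,"ax":0,"ay":0,"az":-0.105,"grip":-1},{"tx":0.66,"ty":1,"tz":-0.2,"ax":0,"ay":0,"az":-0.105,"grip":-1},{"tx":0.66,"ty":1,"tz":-0.2,"ax":0,"ay":0,"az":-0.105,"grip":-1},{"tx":0.66,"ty":1,"tz":-0.2,"ax":0,"ay":0,"az":-0.105,"grip":-1},{"tx":0.66,"ty":1,"tz":-0.2,"ax":0,"ay":0,"az":-0.105,"grip":-1},{"tx":0.66,"ty":1,"tz":-0.2,"ax":0,"ay":0,"az":-0.105,"grip":-1},{"tx":0.66,"ty":1,"tz":-0.2,"ax":0,"ay":0,"az":-0.105,"grip":-1},{"tx":0.66,"ty":1,"tz":-0.2,"ax":0,"ay":0,"az":-0.105,"grip":-1},{"tx":0.66,"ty":1,"tz":-0.2,"ax":0,"ay":0,"az":-0.105,"grip":-1},{"tx":0.66,"ty":1,"tz":-0.2,"ax":0,"ay":0,"az":-0.105,"grip":-1},{"tx":0.66,"ty":1,"tz":-0.2,"ax":0,"ay":0,"az":-0.105,"grip":-1}]' 30
python3 - <<'E'
from h import *
s=env.state(); print(s['tcp_pos'],s['orientation'],s['joint_pos'])
for n in('top','side'): snap(n,n+'1')
b=cv2.resize(load('side1')['image'][150:300,220:420],None,fx=4,fy=4,interpolation=cv2.INTER_CUBIC)
cv2.imwrite('pics/c4.png',b)
f=load('top1');P=cloud(f)
hsv=cv2.cvtColor(f['image'],cv2.COLOR_BGR2HSV)
m=cv2.inRange(hsv,(12,110,120),(32,255,255)); m[:230]=0;m[300:]=0;m[:,:230]=0;m[:,340:]=0
n,l,st,c=cv2.connectedComponentsWithStats(m)
for i in range(1,n):
    if st[i,4]>4: print(np.round(c[i],2),st[i].tolist(),[np.round(atz(f,*c[i],z)[:2],1) for z in(46,34)])
E
```

```text
t: 2.2
tcp_pos: [452.3, -142.6, 223.7]
orientation: [3.136, 0.192, 0.0]
ft_force: [-0.6, -0.3, 0.4]
grip_width: 1.001
finger_force: 0.0
[ 452.27467884 -142.55045851  223.71265383] [3.13566115e+00 1.92085581e-01 2.82952516e-05] [-5.56354725e-01  4.57287881e-02  1.92966538e+00 -3.61783946e-05
  1.16615277e+00  8.92091954e-01]
[321.47 239.73] [319, 238, 5, 4, 15] [array([504.2, -92.5]), array([506.9, -92.5])]
[310.68 242.82] [309, 240, 5, 8, 22] [array([496.7, -62.8]), array([499.3, -62.6])]
[246.62 254.5 ] [244, 252, 6, 6, 26] [array([471.1, 112.2]), array([473.4, 113.9])]
[251.12 281.72] [248, 279, 7, 6, 25] [array([396.2, 100.7]), array([397.9, 102.3])]
```

View pics/c4.png

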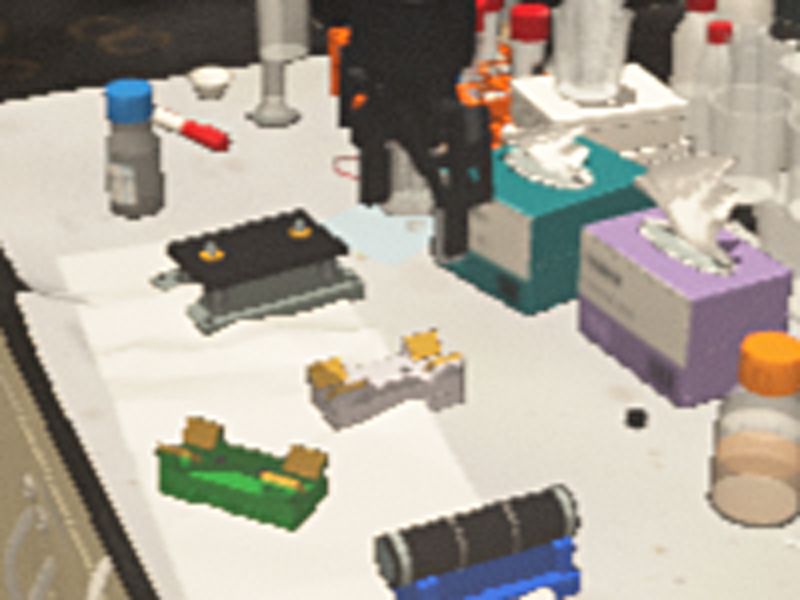

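Side crop (4x, offset 220,150): peg rings at (211,252) and (300,230), V-block +y strips at (325,372) and (423,345), green look-alike at (240,475), barrel lines near (460,540) and (512,525). All of it is free of occlusion.

```bash
python3 - <<'E'
from h import *
f=load('side1'); P=cloud(f)
hsv=cv2.cvtColor(f['image'],cv2.COLOR_BGR2HSV)
m=cv2.inRange(hsv,(12,110,100),(32,255,255)); m[:200]=0;m[252:]=0;m[:,:260]=0;m[:,342:]=0
n,l,st,c=cv2.connectedComponentsWithStats(m)
for i in range(1,n):
    if st[i,4]>4: print(np.round(c[i],2),st[i].tolist(),[np.round(atz(f,*c[i],z)[:2],1) for z in(46,34)],np.round(np.mean(P[l==i],0),1))
g=lambda c,z:np.round(atz(f,220+(c[0]+.5)/4-.5,150+(c[1]+.5)/4-.5,z)[:2],1)
print('bar axis silhouette ends',g((392,558),42),g((567,508),42))
# bar cloud: points z>44, fit axis
A=P[(abs(P[...,0]-428)<80)&(abs(P[...,1]+292)<30)&(P[...,2]>44)&(P[...,2]<70)]
for nm,ff in(('side',f),('top',load('top1'))):
    P=cloud(ff); A=P[(abs(P[...,0]-428)<80)&(abs(P[...,1]+292)<30)&(P[...,2]>45)&(P[...,2]<70)]
    top=A[A[:,2]>np.percentile(A[:,2],60)]
    v=np.linalg.svd(top[:,:2]-top[:,:2].mean(0))[2][0]; print(nm,len(A),top.mean(0).round(1),np.arctan(v[1]/v[0]).round(3),A[:,0].min().round(1),A[:,0].max().round(1),cv2.minAreaRect(A[:,:2].astype(np.float32)))
    B=P[(abs(P[...,0]-461)<60)&(abs(P[...,1]+83)<40)&(P[...,2]>23)&(P[...,2]<28)]; print('vb body top',len(B),B.mean(0).round(1),np.percentile(B[:,1],[3,97]).round(1))
    C=P[(abs(P[...,0]-434)<90)&(abs(P[...,1]-106)<60)&(P[...,2]>42)&(P[...,2]<49)]; print('plat',len(C),C.mean(0).round(1),cv2.minAreaRect(C[:,:2].astype(np.float32)))
E
```

```text
[294.5 208. ] [292, 207, 6, 3, 14] [array([470.9, 107.6]), array([479.2, 130.6])] [470.5 106.4  46.6]
[272.58 213.58] [270, 212, 6, 4, 12] [array([396.9,  97.4]), array([403.7, 120.1])] [397.1  98.1  45.6]
[326.42 236.56] [321, 233, 14, 9, 59] [array([489.5, -91.6]), array([498.2, -72.6])] [497.5 -74.1  35. ]
[302.58 243.74] [297, 239, 14, 11, 66] [array([ 415.3, -102.2]), array([422.5, -83.4])] [422.1 -84.3  34.7]
bar axis silhouette ends [ 375.4 -297.5] [ 490.9 -292.3]
side 500 [ 427.3 -298.4   57.2] 0.037 367.8 490.2 ((428.9499206542969, -299.4359130859375), (122.29200744628906, 30.601566314697266), 2.199799060821533)
vb body top 212 [459.4 -87.3  25.8] [-110.3  -62.5]
plat 458 [431.4 101.3  45.8] ((432.97979736328125, 104.66644287109375), (121.12126159667969, 82.20819854736328), 7.268581867218018)
top 491 [ 427.6 -295.1   58.3] 0.028 366.8 486.3 ((426.7503356933594, -294.19659423828125), (119.51660919189453, 31.562931060791016), 1.2831846475601196)
vb body top 67 [460.  -83.3  25.6] [-103.3  -59.6]
plat 904 [431.4 107.1  45.6] ((432.3287048339844, 106.5732421875), (120.96458435058594, 74.24624633789062), 8.475200653076172)
```

```bash
python3 -m inch '[{"tx":0.15,"ty":0.97,"tz":-1,"ax":0,"ay":0,"az":0.02,"grip":-1},{"tx":0.15,"ty":0.97,"tz":-1,"ax":0,"ay":0,"az":0.02,"grip":-1},{"tx":0.15,"ty":0.97,"tz":-1,"ax":0,"ay":0,"az":0.02,"grip":-1},{"tx":0,"ty":0,"tz":-1,"ax":0,"ay":0,"az":0,"grip":-1},{"tx":0,"ty":0,"tz":-1,"ax":0,"ay":0,"az":0,"grip":-1},{"tx":0,"ty":0,"tz":-1,"ax":0,"ay":0,"az":0,"grip":-1},{"tx":0,"ty":0,"tz":-0.7,"ax":0,"ay":0,"az":0,"grip":-1},{"tx":0,"ty":0,"tz":-0.4,"ax":0,"ay":0,"az":0,"grip":-1},{"tx":0,"ty":0,"tz":-0.3,"ax":0,"ay":0,"az":0,"grip":-1},{"tx":0,"ty":0,"tz":0,"ax":0,"ay":0,"az":0,"grip":-1}]'
python3 - <<'E'
from h import *
f=snap('side','side2'); print(env.state()['tcp_pos'])
cv2.imwrite('pics/c5.png',cv2.resize(f['image'][170:270,250:390],None,fx=5,fy=5,interpolation=cv2.INTER_CUBIC))
E
```

```text
t: 3.3
tcp_pos: [460.6, -85.5, 75.6]
orientation: [-3.135, -0.202, 0.001]
ft_force: [0.5, 0.5, 0.3]
grip_width: 1.005
finger_force: 0.0
[460.97287115 -85.55182843  76.06825732]
```

View pics/c5.png

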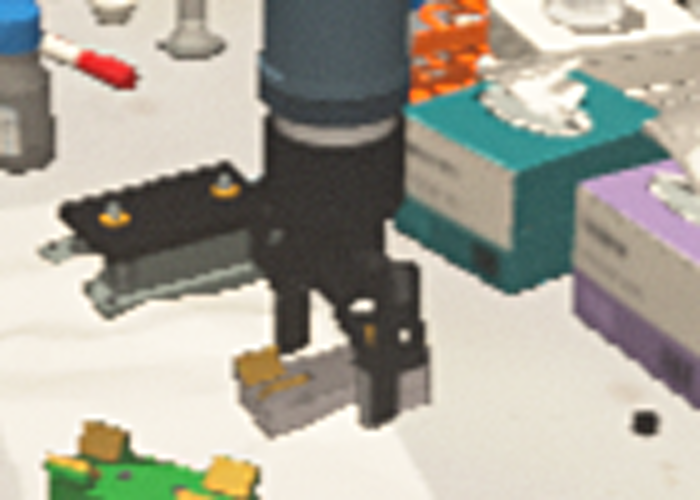

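The near finger, at about crop (377,420), lies alongside the block body between the saddles, and the far finger is behind it. Closing now, then a small lift.

```bash
python3 -m inch '[{"tx":0,"ty":0,"tz":0,"ax":0,"ay":0,"az":0,"grip":1},{"tx":0,"ty":0,"tz":0,"ax":0,"ay":0,"az":0,"grip":1},{"tx":0,"ty":0,"tz":0,"ax":0,"ay":0,"az":0,"grip":1},{"tx":0,"ty":0,"tz":0,"ax":0,"ay":0,"az":0,"grip":1},{"tx":0,"ty":0,"tz":0,"ax":0,"ay":0,"az":0,"grip":1},{"tx":0,"ty":0,"tz":0,"ax":0,"ay":0,"az":0,"grip":1},{"tx":0,"ty":0,"tz":0,"ax":0,"ay":0,"az":0,"grip":1},{"tx":0,"ty":0,"tz":0,"ax":0,"ay":0,"az":0,"grip":1}]' 30
python3 -m inch '[{"tx":0,"ty":0,"tz":0.3,"ax":0,"ay":0,"az":0,"grip":1},{"tx":0,"ty":0,"tz":1,"ax":0,"ay":0,"az":0,"grip":1},{"tx":0,"ty":0,"tz":1,"ax":0,"ay":0,"az":0,"grip":1},{"tx":0,"ty":0,"tz":1,"ax":0,"ay":0,"az":0,"grip":1},{"tx":0,"ty":0,"tz":1,"ax":0,"ay":0,"az":0,"grip":1},{"tx":0,"ty":0,"tz":0.7,"ax":0,"ay":0,"az":0,"grip":1},{"tx":0,"ty":0,"tz":0,"ax":0,"ay":0,"az":0,"grip":1}]'
```

```text
t: 4.15
tcp_pos: [461.3, -85.4, 76.5]
orientation: [3.135, 0.202, 0.001]
ft_force: [-0.8, 1.6, 6.1]
grip_width: 0.509
finger_force: 31.5
t: 4.85
tcp_pos: [461.9, -85.7, 177.9]
orientation: [3.133, 0.202, 0.006]
ft_force: [0.1, -1.2, -1.7]
grip_width: 0.511
finger_force: 31.2
```

```bash
python3 -m inch '[{"tx":-0.14,"ty":0.96,"tz":-0.1,"ax":0,"ay":0,"az":0.018,"grip":1},{"tx":-0.14,"ty":0.96,"tz":-0.1,"ax":0,"ay":0,"az":0.018,"grip":1},{"tx":-0.14,"ty":0.96,"tz":-0.1,"ax":0,"ay":0,"az":0.018,"grip":1},{"tx":-0.14,"ty":0.96,"tz":-0.1,"ax":0,"ay":0,"az":0.018,"grip":1},{"tx":-0.14,"ty":0.96,"tz":-0.1,"ax":0,"ay":0,"az":0.018,"grip":1},{"tx":-0.14,"ty":0.96,"tz":-0.1,"ax":0,"ay":0,"az":0.018,"grip":1},{"tx":-0.14,"ty":0.96,"tz":-0.1,"ax":0,"ay":0,"az":0.018,"grip":1},{"tx":-0.14,"ty":0.96,"tz":-0.1,"ax":0,"ay":0,"az":0.018,"grip":1},{"tx":-0.14,"ty":0.96,"tz":-0.1,"ax":0,"ay":0,"az":0.018,"grip":1},{"tx":-0.14,"ty":0.96,"tz":-0.1,"ax":0,"ay":0,"az":0.018,"grip":1},{"tx":0,"ty":0,"tz":0,"ax":0,"ay":0,"az":0,"grip":1},{"tx":0,"ty":0,"tz":0,"ax":0,"ay":0,"az":0,"grip":1}]'
python3 - <<'E'
from h import *
f=snap('side','side3'); g=snap('top','top3'); s=env.state();print(s['tcp_pos'],s['orientation'])
a=cv2.resize(f['image'][160:260,240:340],None,fx=4,fy=4,interpolation=cv2.INTER_CUBIC)
b=cv2.resize(g['image'][220:320,200:300],None,fx=4,fy=4,interpolation=cv2.INTER_CUBIC)
cv2.imwrite('pics/c6.png',np.hstack([a,b]))
E
```

```text
t: 6.05
tcp_pos: [432.3, 106.8, 155.1]
orientation: [3.133, 0.232, -0.002]
ft_force: [0.5, -0.5, -1.6]
grip_width: 0.509
finger_force: 31.2
[432.85418166 106.15407766 155.60111205] [ 3.13290764e+00  2.29859499e-01 -6.55666892e-04]
```

View pics/c6.png

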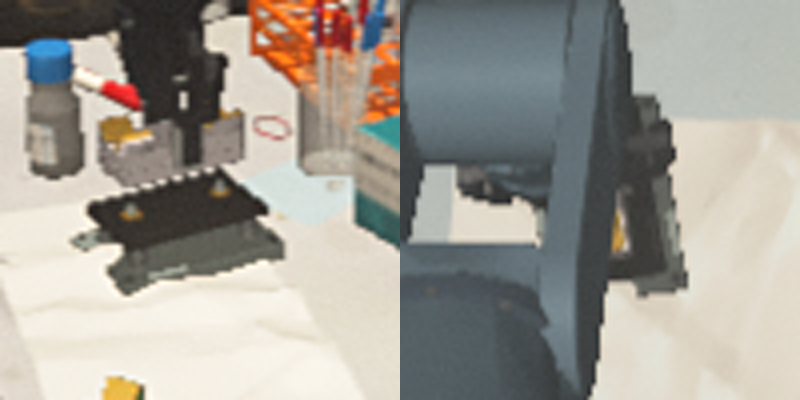

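The side half (left, 4x, offset 240,160) shows the block level in the gripper above the pegs; its near-face bottom edge runs from about (120,184) to (243,160), with pegs at (131,208) and (219,187). The top half is mostly hidden by the arm. I'll compare the block and stage in the side camera's own frame.

```bash
python3 - <<'E'
from h import *
f=load('side3'); P=cloud(f); F=240/np.tan(np.radians(f['vertical_fov'])/2)
def proj(X):
    T=f['cam_to_world']; q=(np.atleast_2d(X)-T[:3,3])@T[:3,:3]; return q[:,:2]/q[:,2:]*F+[f['cx'],f['cy']]
crop=lambda X:np.round((proj(X)-[240,160]+.5)*4-.5,0)
c=np.array([432.8,106.4,79.]); th=.1465; R=np.array([[np.cos(th),-np.sin(th),0],[np.sin(th),np.cos(th),0],[0,0,1]])
mod=lambda pts,c:np.array(pts,float)@R.T+c
print('block pred: bot near corners, top near corners',crop(mod([[-50,-22,0],[50,-22,0],[-50,-22,41],[50,-22,41],[-26,-22,41],[26,-22,41],[-50,22,41]],c)).tolist())
s=np.array([434.,106.5,46.])
print('peg tip pred',crop(mod([[-38,0,10],[38,0,10],[-38,0,0],[38,0,0]],s)).tolist(),'plat corners',crop(mod([[-60,-37,0],[60,-37,0],[-60,37,0],[60,37,0]],s)).tolist())
u=(P-c)@R
M=(abs(u[...,1]+22)<8)&(u[...,2]>4)&(u[...,2]<36)&(abs(u[...,0])<65)
q=u[M]; print('near face',len(q),np.percentile(q[:,0],[0.5,2,98,99.5]).round(1),np.median(q[:,1]).round(1),'tilt',np.polyfit(q[:,0],q[:,1],1).round(3))
us=(P-s)@R
M=(us[...,2]>-3)&(us[...,2]<3)&(abs(us[...,1])<50)&(abs(us[...,0])<75); q=us[M]; print('plat',np.percentile(q,[1,99],axis=0).round(1).tolist())
img=f['image'][160:260,240:340]; img=cv2.resize(img,None,fx=6,fy=6,interpolation=cv2.INTER_CUBIC)
def dr(pts,col):
    for p in (proj(pts)-[240,160]+.5)*6-.5: cv2.circle(img,tuple(int(round(x)) for x in p),2,col,-1)
dr(mod([[a,-22,z] for a in(-50,50,-26,26) for z in(0,41)]+[[a,22,41] for a in(-50,50)],c),(0,0,255))
dr(mod([[a,0,z] for a in(-38,38) for z in(0,10)]+[[a,b,0] for a in(-60,60) for b in(-37,37)],s),(0,255,0))
cv2.imwrite('pics/c7.png',img)
E
```

```text
block pred: bot near corners, top near corners [[125.0, 189.0], [244.0, 159.0], [122.0, 138.0], [243.0, 109.0], [152.0, 131.0], [215.0, 116.0], [96.0, 117.0]]
peg tip pred [[129.0, 202.0], [218.0, 179.0], [130.0, 214.0], [218.0, 191.0]] plat corners [[125.0, 241.0], [267.0, 203.0], [82.0, 202.0], [220.0, 167.0]]
near face 247 [-50.9 -50.2  49.3  50.6] -20.9 tilt [ 2.000e-03 -2.107e+01]
plat [[-60.5, -38.8, -2.9], [57.9, 36.8, 2.4]]
```

View pics/c7.png

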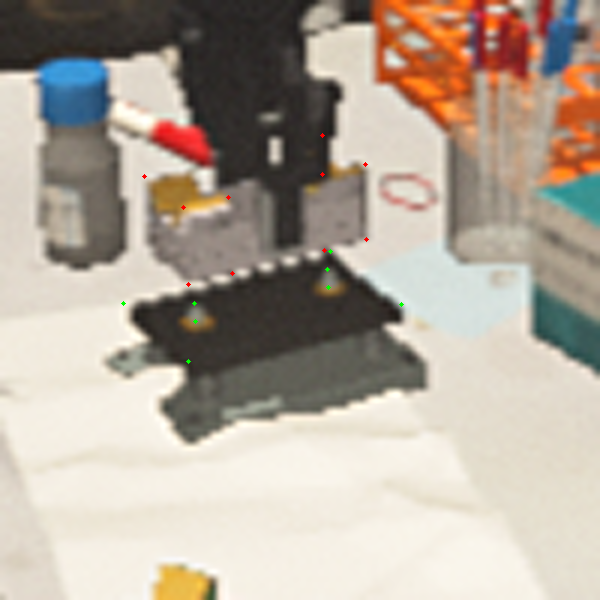

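Projected model and image agree to about 1 mm; the stage lies about 1.5 mm in +x of the block. Correcting that, then descending.

```bash
python3 -m inch '[{"tx":0.075,"ty":0,"tz":-0.4,"ax":0,"ay":0,"az":0,"grip":1},{"tx":0,"ty":0,"tz":-0.4,"ax":0,"ay":0,"az":0,"grip":1},{"tx":0,"ty":0,"tz":-0.3,"ax":0,"ay":0,"az":0,"grip":1},{"tx":0,"ty":0,"tz":-0.1,"ax":0,"ay":0,"az":0,"grip":1},{"tx":0,"ty":0,"tz":-0.1,"ax":0,"ay":0,"az":0,"grip":1},{"tx":0,"ty":0,"tz":0,"ax":0,"ay":0,"az":0,"grip":1},{"tx":0,"ty":0,"tz":0,"ax":0,"ay":0,"az":0,"grip":1}]'
python3 -m inch '[{"tx":0,"ty":0,"tz":-0.1,"ax":0,"ay":0,"az":0,"grip":1},{"tx":0,"ty":0,"tz":-0.1,"ax":0,"ay":0,"az":0,"grip":1},{"tx":0,"ty":0,"tz":0,"ax":0,"ay":0,"az":0,"grip":1}]'
python3 - <<'E'
from h import *
f=snap('side','side4'); P=cloud(f); s=env.state();print(s['tcp_pos'],s['ft_force'])
E
```

```text
t: 6.85
tcp_pos: [434.5, 106.8, 130.0]
orientation: [3.133, 0.231, 0.0]
ft_force: [0.4, 0.8, -1.1]
grip_width: 0.508
finger_force: 31.2
t: 7.15
tcp_pos: [434.2, 106.8, 125.7]
orientation: [-3.133, -0.23, 0.001]
ft_force: [0.1, 0.1, -1.7]
grip_width: 0.508
finger_force: 31.2
[434.26135358 106.76686489 125.77518307] [-0.23626209  0.33440756 -2.08854121]
```

No contact force, and the underside is already below the peg tips, so the pegs are in the holes. Continuing to home.

```bash
python3 -m inch '[{"tx":0,"ty":0,"tz":-0.1,"ax":0,"ay":0,"az":0,"grip":1},{"tx":0,"ty":0,"tz":-0.075,"ax":0,"ay":0,"az":0,"grip":1},{"tx":0,"ty":0,"tz":0,"ax":0,"ay":0,"az":0,"grip":1},{"tx":0,"ty":0,"tz":0,"ax":0,"ay":0,"az":0,"grip":1}]'
```

```text
t: 7.6
tcp_pos: [434.4, 106.7, 122.5]
orientation: [3.133, 0.23, -0.0]
ft_force: [-1.2, -0.1, 1.4]
grip_width: 0.508
finger_force: 31.5
```

```bash
python3 -m inch '[{"tx":0,"ty":0,"tz":0,"ax":0,"ay":0,"az":0,"grip":-1},{"tx":0,"ty":0,"tz":0,"ax":0,"ay":0,"az":0,"grip":-1},{"tx":0,"ty":0,"tz":0,"ax":0,"ay":0,"az":0,"grip":-1},{"tx":0,"ty":0,"tz":0,"ax":0,"ay":0,"az":0,"grip":-1},{"tx":0,"ty":0,"tz":0,"ax":0,"ay":0,"az":0,"grip":-1},{"tx":0,"ty":0,"tz":0.2,"ax":0,"ay":0,"az":0,"grip":-1},{"tx":0,"ty":0,"tz":0.5,"ax":0,"ay":0,"az":0,"grip":-1},{"tx":0,"ty":0,"tz":1,"ax":0,"ay":0,"az":0,"grip":-1},{"tx":0,"ty":0,"tz":1,"ax":0,"ay":0,"az":0,"grip":-1},{"tx":0,"ty":0,"tz":1,"ax":0,"ay":0,"az":0,"grip":-1},{"tx":0,"ty":0,"tz":1,"ax":0,"ay":0,"az":0,"grip":-1},{"tx":0,"ty":0,"tz":0,"ax":0,"ay":0,"az":0,"grip":-1}]'
python3 - <<'E'
from h import *
f=snap('side','side5'); P=cloud(f); s=env.state();print(s['tcp_pos'])
th=.1465; R=np.array([[np.cos(th),-np.sin(th),0],[np.sin(th),np.cos(th),0],[0,0,1]])
u=(P-[434.3,106.7,46])@R
for nm,M in(('near face',(abs(u[...,1]+22)<8)&(u[...,2]>4)&(u[...,2]<36)&(abs(u[...,0])<65)),('body top',(abs(u[...,0])<22)&(abs(u[...,1])<18)&(u[...,2]>15)&(u[...,2]<35)),('plat',(u[...,2]>-5)&(u[...,2]<4)&(abs(u[...,0])<60)&(u[...,1]<-26)&(u[...,1]>-36))):
    q=u[M]; print(nm,len(q),np.percentile(q,[2,50,98],axis=0).round(1).tolist())
q=u[(abs(u[...,0])<24)&(abs(u[...,1])<18)&(u[...,2]>15)&(u[...,2]<35)]; print('tilt x,y',np.linalg.lstsq(np.c_[q[:,:2],np.ones(len(q))],q[:,2],rcond=None)[0].round(4))
cv2.imwrite('pics/c8.png',cv2.resize(f['image'][165:265,240:340],None,fx=6,fy=6,interpolation=cv2.INTER_CUBIC))
E
```

```text
t: 8.8
tcp_pos: [436.2, 106.8, 219.8]
orientation: [3.133, 0.231, 0.01]
ft_force: [0.3, 0.1, -0.1]
grip_width: 1.0
finger_force: 0.0
[435.36721763 106.73442059 218.16116753]
near face 266 [[-50.1, -25.1, 4.9], [-3.0, -21.1, 18.3], [47.0, -15.7, 34.9]]
body top 73 [[-18.7, -17.4, 17.7], [2.3, -0.8, 25.8], [21.7, 16.5, 27.8]]
plat 74 [[-57.1, -35.9, -4.6], [-9.4, -32.1, -0.5], [53.7, -26.5, 1.8]]
tilt x,y [3.30000e-03 5.85000e-02 2.54411e+01]
```

View pics/c8.png

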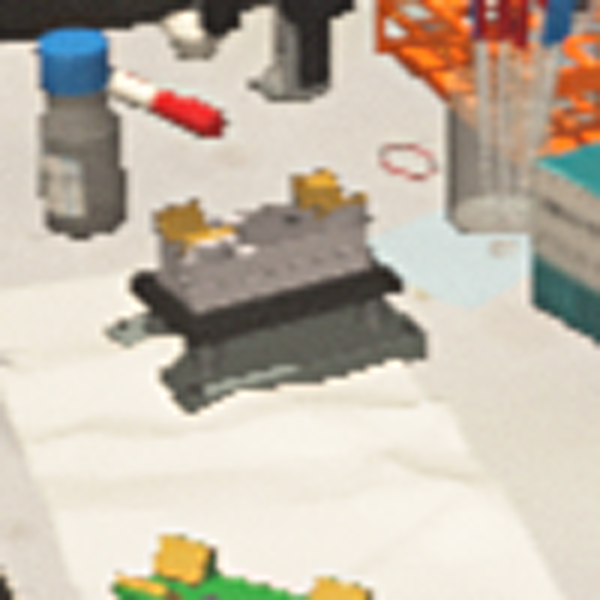

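The image shows the V-block flat on the platform with both saddles and brass strips visible at (185,215) and (315,190). Its body top is 25.8 mm above the platform height, so it is home. Going to the barrel at about (427,-294), yaw 0.03.

```bash
python3 -m inch '[{"tx":-0.017,"ty":-1,"tz":0,"ax":0,"ay":0,"az":-0.058,"grip":-1},{"tx":-0.017,"ty":-1,"tz":0,"ax":0,"ay":0,"az":-0.058,"grip":-1},{"tx":-0.017,"ty":-1,"tz":0,"ax":0,"ay":0,"az":-0.058,"grip":-1},{"tx":-0.017,"ty":-1,"tz":0,"ax":0,"ay":0,"az":-0.058,"grip":-1},{"tx":-0.017,"ty":-1,"tz":0,"ax":0,"ay":0,"az":-0.058,"grip":-1},{"tx":-0.017,"ty":-1,"tz":0,"ax":0,"ay":0,"az":-0.058,"grip":-1},{"tx":-0.017,"ty":-1,"tz":0,"ax":0,"ay":0,"az":-0.058,"grip":-1},{"tx":-0.017,"ty":-1,"tz":0,"ax":0,"ay":0,"az":-0.058,"grip":-1},{"tx":-0.017,"ty":-1,"tz":0,"ax":0,"ay":0,"az":-0.058,"grip":-1},{"tx":-0.017,"ty":-1,"tz":0,"ax":0,"ay":0,"az":-0.058,"grip":-1},{"tx":-0.017,"ty":-1,"tz":-0.3,"ax":0,"ay":0,"az":-0.058,"grip":-1},{"tx":-0.017,"ty":-1,"tz":-0.3,"ax":0,"ay":0,"az":-0.058,"grip":-1},{"tx":-0.017,"ty":-1,"tz":-0.3,"ax":0,"ay":0,"az":-0.058,"grip":-1},{"tx":-0.017,"ty":-1,"tz":-0.3,"ax":0,"ay":0,"az":-0.058,"grip":-1},{"tx":-0.017,"ty":-1,"tz":-0.3,"ax":0,"ay":0,"az":-0.058,"grip":-1},{"tx":-0.017,"ty":-1,"tz":-0.3,"ax":0,"ay":0,"az":-0.058,"grip":-1},{"tx":-0.017,"ty":-1,"tz":-0.3,"ax":0,"ay":0,"az":-0.058,"grip":-1},{"tx":-0.017,"ty":-1,"tz":-0.3,"ax":0,"ay":0,"az":-0.058,"grip":-1},{"tx":-0.017,"ty":-1,"tz":-0.3,"ax":0,"ay":0,"az":-0.058,"grip":-1},{"tx":-0.017,"ty":-1,"tz":-0.3,"ax":0,"ay":0,"az":-0.058,"grip":-1}]' 50
python3 -m inch '[{"tx":0,"ty":-0.1,"tz":0,"ax":0,"ay":0,"az":0,"grip":-1},{"tx":0,"ty":0,"tz":0,"ax":0,"ay":0,"az":0,"grip":-1}]'
python3 - <<'E'
from h import *
g=snap('top','top6'); P=cloud(g)
# stage/block now unobstructed? check block in top
hsv=cv2.cvtColor(g['image'],cv2.COLOR_BGR2HSV); m=cv2.inRange(hsv,(12,110,100),(32,255,255)); m[:230]=0;m[300:]=0;m[:,:230]=0;m[:,285:]=0
n,l,st,c=cv2.connectedComponentsWithStats(m)
for i in range(1,n):
    if st[i,4]>4: print(np.round(c[i],2),st[i].tolist(),np.round(atz(g,*c[i],82)[:2],1))
f=snap('side','side6'); P=cloud(f); A=P[(abs(P[...,0]-428)<80)&(abs(P[...,1]+292)<30)&(P[...,2]>45)&(P[...,2]<62)]
print(cv2.minAreaRect(A[:,:2].astype(np.float32)),A[:,2].max())
E
```

```text
t: 10.85
tcp_pos: [426.9, -293.5, 154.9]
orientation: [-3.14, -0.048, 0.002]
ft_force: [0.5, -0.4, -0.3]
grip_width: 1.004
finger_force: 0.0
t: 11.05
tcp_pos: [427.0, -294.9, 155.4]
orientation: [-3.139, -0.047, 0.002]
ft_force: [-0.4, 0.5, 1.1]
grip_width: 1.002
finger_force: 0.0
[249.34 250.73] [247, 247, 6, 9, 41] [473.9  99.8]
[239.55 252.43] [237, 249, 6, 8, 47] [470.3 125.8]
[253.88 279.  ] [251, 275, 6, 9, 41] [397.9  88.6]
[244.06 280.85] [241, 277, 7, 9, 53] [394.  114.4]
((428.31182861328125, -299.9075927734375), (122.15341186523438, 32.75936508178711), 0.5634039640426636) 60.063197213880244
```

The top camera puts the block centre at (434.0,107.2), yaw 0.147, on the stage. Now descending and gripping the barrel.

```bash
python3 -m inch '[{"tx":0,"ty":0,"tz":-0.8,"ax":0,"ay":0,"az":0,"grip":-1},{"tx":0,"ty":0,"tz":-0.8,"ax":0,"ay":0,"az":0,"grip":-1},{"tx":0,"ty":0,"tz":-0.6,"ax":0,"ay":0,"az":0,"grip":-1},{"tx":0,"ty":0,"tz":-0.4,"ax":0,"ay":0,"az":0,"grip":-1},{"tx":0,"ty":0,"tz":-0.17,"ax":0,"ay":0,"az":0,"grip":-1},{"tx":0,"ty":0,"tz":0,"ax":0,"ay":0,"az":0,"grip":-1},{"tx":0,"ty":0,"tz":0,"ax":0,"ay":0,"az":0,"grip":-1}]'
python3 -m inch '[{"tx":0,"ty":0,"tz":0,"ax":0,"ay":0,"az":0,"grip":1},{"tx":0,"ty":0,"tz":0,"ax":0,"ay":0,"az":0,"grip":1},{"tx":0,"ty":0,"tz":0,"ax":0,"ay":0,"az":0,"grip":1},{"tx":0,"ty":0,"tz":0,"ax":0,"ay":0,"az":0,"grip":1},{"tx":0,"ty":0,"tz":0,"ax":0,"ay":0,"az":0,"grip":1},{"tx":0,"ty":0,"tz":0,"ax":0,"ay":0,"az":0,"grip":1},{"tx":0,"ty":0,"tz":0,"ax":0,"ay":0,"az":0,"grip":1},{"tx":0,"ty":0,"tz":0,"ax":0,"ay":0,"az":0,"grip":1},{"tx":0,"ty":0,"tz":0,"ax":0,"ay":0,"az":0,"grip":1},{"tx":0,"ty":0,"tz":0,"ax":0,"ay":0,"az":0,"grip":1}]' 50
```

```text
t: 11.85
tcp_pos: [427.8, -295.5, 101.4]
orientation: [3.141, 0.049, 0.001]
ft_force: [0.2, -0.3, 0.7]
grip_width: 1.002
finger_force: 0.0
t: 12.85
tcp_pos: [427.9, -296.3, 101.7]
orientation: [3.139, 0.048, 0.002]
ft_force: [-2.3, -5.8, 4.1]
grip_width: 0.356
finger_force: 50.3
```

```bash
python3 -m inch '[{"tx":0,"ty":0,"tz":0.3,"ax":0,"ay":0,"az":0,"grip":1},{"tx":0,"ty":0,"tz":0.7,"ax":0,"ay":0,"az":0,"grip":1},{"tx":0,"ty":0,"tz":1,"ax":0,"ay":0,"az":0,"grip":1},{"tx":0,"ty":0,"tz":1,"ax":0,"ay":0,"az":0,"grip":1},{"tx":0,"ty":0,"tz":1,"ax":0,"ay":0,"az":0,"grip":1},{"tx":0,"ty":0,"tz":0.6,"ax":0,"ay":0,"az":0,"grip":1},{"tx":0,"ty":0,"tz":0.4,"ax":0,"ay":0,"az":0,"grip":1},{"tx":0,"ty":0,"tz":0,"ax":0,"ay":0,"az":0,"grip":1},{"tx":0,"ty":0,"tz":0,"ax":0,"ay":0,"az":0,"grip":1}]'
python3 - <<'E'
from h import *
s=env.state(); t=s['tcp_pos']; print(t,s['orientation'],s['ft_force'],s['grip_width'])
for n in('side','top'):
    f=snap(n,n+'7'); P=cloud(f); th=.0306; R=np.array([[np.cos(th),-np.sin(th),0],[np.sin(th),np.cos(th),0],[0,0,1]])
    u=(P-t)@R; M=(abs(u[...,0])<75)&(abs(u[...,1])<26)&(u[...,2]<-35)&(u[...,2]>-90)
    for nm,k in(('all',M),('left',M&(u[...,0]<-30)),('right',M&(u[...,0]>30))):
        q=u[k]; 
        if len(q): print(n,nm,len(q),np.percentile(q,[1,50,99],axis=0).round(1).tolist())
E
```

```text
t: 13.75
tcp_pos: [427.3, -294.9, 200.4]
orientation: [-3.14, -0.048, 0.001]
ft_force: [-0.3, 0.8, -2.1]
grip_width: 0.355
finger_force: 50.0
[ 427.27655471 -294.86549573  200.41906659] [-3.14033341e+00 -4.83635193e-02  1.05105932e-03] [-0.31208556  0.7829401  -2.09117379] 0.35493644682245734
side all 687 [[-59.6, -25.3, -72.0], [-11.4, -11.7, -51.8], [59.5, 18.3, -36.2]]
side left 233 [[-59.8, -17.0, -72.2], [-49.2, -10.3, -53.2], [-30.3, 14.8, -43.5]]
side right 155 [[30.2, -16.4, -72.1], [47.6, -12.0, -53.1], [61.3, 4.1, -43.3]]
top all 142 [[-47.8, -14.6, -64.5], [-25.1, 2.9, -47.4], [58.1, 20.7, -41.1]]
top left 49 [[-49.3, -14.3, -56.5], [-37.6, -3.6, -46.3], [-30.3, 7.4, -41.6]]
top right 22 [[40.7, 9.9, -65.4], [52.1, 15.2, -51.4], [59.4, 17.9, -43.2]]
```

The barrel is held level, centred on the TCP to about 1 mm, with its axis 58 mm below it. Carrying it over the V.

```bash
python3 -m inch '[{"tx":0.0165,"ty":1,"tz":0,"ax":0,"ay":0,"az":0.058,"grip":1},{"tx":0.0165,"ty":1,"tz":0,"ax":0,"ay":0,"az":0.058,"grip":1},{"tx":0.0165,"ty":1,"tz":0,"ax":0,"ay":0,"az":0.058,"grip":1},{"tx":0.0165,"ty":1,"tz":0,"ax":0,"ay":0,"az":0.058,"grip":1},{"tx":0.0165,"ty":1,"tz":0,"ax":0,"ay":0,"az":0.058,"grip":1},{"tx":0.0165,"ty":1,"tz":0,"ax":0,"ay":0,"az":0.058,"grip":1},{"tx":0.0165,"ty":1,"tz":0,"ax":0,"ay":0,"az":0.058,"grip":1},{"tx":0.0165,"ty":1,"tz":0,"ax":0,"ay":0,"az":0.058,"grip":1},{"tx":0.0165,"ty":1,"tz":0,"ax":0,"ay":0,"az":0.058,"grip":1},{"tx":0.0165,"ty":1,"tz":0,"ax":0,"ay":0,"az":0.058,"grip":1},{"tx":0.0165,"ty":1,"tz":0,"ax":0,"ay":0,"az":0.058,"grip":1},{"tx":0.0165,"ty":1,"tz":0,"ax":0,"ay":0,"az":0.058,"grip":1},{"tx":0.0165,"ty":1,"tz":0,"ax":0,"ay":0,"az":0.058,"grip":1},{"tx":0.0165,"ty":1,"tz":0,"ax":0,"ay":0,"az":0.058,"grip":1},{"tx":0.0165,"ty":1,"tz":0,"ax":0,"ay":0,"az":0.058,"grip":1},{"tx":0.0165,"ty":1,"tz":0,"ax":0,"ay":0,"az":0.058,"grip":1},{"tx":0.0165,"ty":1,"tz":0,"ax":0,"ay":0,"az":0.058,"grip":1},{"tx":0.0165,"ty":1,"tz":0,"ax":0,"ay":0,"az":0.058,"grip":1},{"tx":0.0165,"ty":1,"tz":0,"ax":0,"ay":0,"az":0.058,"grip":1},{"tx":0.0165,"ty":1,"tz":0,"ax":0,"ay":0,"az":0.058,"grip":1}]'
python3 -m inch '[{"tx":0,"ty":0.085,"tz":-0.5,"ax":0,"ay":0,"az":0,"grip":1},{"tx":0,"ty":0,"tz":-0.5,"ax":0,"ay":0,"az":0,"grip":1},{"tx":0,"ty":0,"tz":-0.5,"ax":0,"ay":0,"az":0,"grip":1},{"tx":0,"ty":0,"tz":-0.3,"ax":0,"ay":0,"az":0,"grip":1},{"tx":0,"ty":0,"tz":0,"ax":0,"ay":0,"az":0,"grip":1},{"tx":0,"ty":0,"tz":0,"ax":0,"ay":0,"az":0,"grip":1}]'
```

```text
t: 15.85
tcp_pos: [432.7, 106.7, 200.5]
orientation: [-3.133, -0.233, 0.002]
ft_force: [0.7, 0.7, -1.6]
grip_width: 0.36
finger_force: 49.9
t: 16.45
tcp_pos: [434.2, 106.0, 164.8]
orientation: [-3.133, -0.229, 0.001]
ft_force: [0.6, 1.2, -0.8]
grip_width: 0.362
finger_force: 50.0
```

```bash
python3 -m inch '[{"tx":0,"ty":0,"tz":-0.25,"ax":0,"ay":0,"az":0,"grip":1},{"tx":0,"ty":0,"tz":-0.2,"ax":0,"ay":0,"az":0,"grip":1},{"tx":0,"ty":0,"tz":-0.1,"ax":0,"ay":0,"az":0,"grip":1},{"tx":0,"ty":0,"tz":0,"ax":0,"ay":0,"az":0,"grip":1},{"tx":0,"ty":0,"tz":0,"ax":0,"ay":0,"az":0,"grip":1}]'
python3 -m inch '[{"tx":0,"ty":0,"tz":-0.05,"ax":0,"ay":0,"az":0,"grip":1},{"tx":0,"ty":0,"tz":-0.05,"ax":0,"ay":0,"az":0,"grip":1},{"tx":0,"ty":0,"tz":0,"ax":0,"ay":0,"az":0,"grip":1},{"tx":0,"ty":0,"tz":0,"ax":0,"ay":0,"az":0,"grip":1}]'
python3 -m inch '[{"tx":0,"ty":0,"tz":-0.05,"ax":0,"ay":0,"az":0,"grip":1},{"tx":0,"ty":0,"tz":0,"ax":0,"ay":0,"az":0,"grip":1},{"tx":0,"ty":0,"tz":0,"ax":0,"ay":0,"az":0,"grip":1}]'
```

```text
t: 16.95
tcp_pos: [434.2, 106.4, 154.0]
orientation: [3.133, 0.23, -0.0]
ft_force: [-0.4, 0.4, -0.5]
grip_width: 0.356
finger_force: 50.0
t: 17.35
tcp_pos: [434.2, 106.5, 152.0]
orientation: [-3.133, -0.23, -0.0]
ft_force: [0.0, -0.0, -1.3]
grip_width: 0.355
finger_force: 50.0
t: 17.65
tcp_pos: [434.3, 106.5, 151.1]
orientation: [-3.133, -0.23, -0.0]
ft_force: [-1.0, 1.3, 1.5]
grip_width: 0.356
finger_force: 50.0
```

```bash
python3 -m inch '[{"tx":0,"ty":0,"tz":-0.05,"ax":0,"ay":0,"az":0,"grip":1},{"tx":0,"ty":0,"tz":-0.05,"ax":0,"ay":0,"az":0,"grip":1},{"tx":0,"ty":0,"tz":0,"ax":0,"ay":0,"az":0,"grip":1},{"tx":0,"ty":0,"tz":0,"ax":0,"ay":0,"az":0,"grip":1},{"tx":0,"ty":0,"tz":0,"ax":0,"ay":0,"az":0,"grip":1}]'
cat > m.py <<'E'
from h import *
import sys
t0=[434.3,106.7,46]; th=.147; R=np.array([[np.cos(th),-np.sin(th),0],[np.sin(th),np.cos(th),0],[0,0,1]])
s=env.state(); print(s['tcp_pos'].round(2),s['ft_force'].round(2))
f=snap('side',sys.argv[1]); u=(cloud(f)-t0)@R
def Q(nm,x,y,z):
    q=u[(u[...,0]>x[0])&(u[...,0]<x[1])&(u[...,1]>y[0])&(u[...,1]<y[1])&(u[...,2]>z[0])&(u[...,2]<z[1])]
    print(nm,len(q),np.percentile(q,[2,50,98],axis=0).round(1).tolist() if len(q) else '')
Q('plat',(-55,55),(-35,-26),(-11,4))
Q('bar L',(-75,-51),(-25,25),(20,75)); Q('bar R',(51,75),(-25,25),(20,75)); Q('near face L',(-48,-28),(-28,-16),(2,36)); Q('near face R',(28,48),(-28,-16),(2,36))
# compare template of block/platform with the pre-press image by image shift (pixels)
a=load('side5')['image'][205:232,268:305]; 
r=cv2.matchTemplate(f['image'][195:245,260:315],a[8:,:],cv2.TM_CCOEFF_NORMED); p=cv2.minMaxLoc(r); print('shift px',p[3][0]-8,p[3][1]-18,round(p[1],3))
E
python3 m.py side8
```

```text
t: 18.15
tcp_pos: [434.3, 106.5, 149.1]
orientation: [-3.133, -0.23, -0.001]
ft_force: [-1.1, 1.1, 2.7]
grip_width: 0.359
finger_force: 50.2
[434.32 106.46 149.12] [-1.07  1.07  2.65]
plat 66 [[-52.2, -34.8, -9.6], [2.1, -30.9, -3.1], [52.8, -26.1, -0.6]]
bar L 57 [[-60.4, -17.7, 33.4], [-57.5, -5.9, 46.7], [-51.4, 11.6, 59.8]]
bar R 34 [[51.1, -18.0, 31.8], [55.4, -12.0, 50.8], [62.1, 5.6, 60.0]]
near face L 62 [[-47.8, -24.6, 4.0], [-36.9, -21.5, 18.3], [-28.8, -16.9, 34.5]]
near face R 59 [[28.2, -25.8, 3.2], [38.6, -20.9, 18.8], [47.4, -16.5, 35.4]]
shift px 0 0 0.967
```

```bash
python3 -m inch '[{"tx":0,"ty":0,"tz":-0.04,"ax":0,"ay":0,"az":0,"grip":1},{"tx":0,"ty":0,"tz":-0.04,"ax":0,"ay":0,"az":0,"grip":1},{"tx":0,"ty":0,"tz":-0.04,"ax":0,"ay":0,"az":0,"grip":1},{"tx":0,"ty":0,"tz":-0.04,"ax":0,"ay":0,"az":0,"grip":1},{"tx":0,"ty":0,"tz":0,"ax":0,"ay":0,"az":0,"grip":1},{"tx":0,"ty":0,"tz":0,"ax":0,"ay":0,"az":0,"grip":1},{"tx":0,"ty":0,"tz":0,"ax":0,"ay":0,"az":0,"grip":1}]'
python3 m.py side9
python3 - <<'E'
from h import *
# platform front edge band: sub-pixel vertical shift of saddle/brass (moving) vs base (fixed), before/after press
A=load('side5')['image'];
for nm in('side8','side9'):
    B=load(nm)['image']
    for lab,(r0,r1,c0,c1) in {'block face L':(205,217,268,282),'block face R':(200,214,291,300),'base':(220,233,272,310)}.items():
        a=cv2.cvtColor(A,cv2.COLOR_BGR2GRAY)[r0:r1,c0:c1].astype(np.float32); b=cv2.cvtColor(B,cv2.COLOR_BGR2GRAY)[r0:r1,c0:c1].astype(np.float32)
        print(nm,lab,[round(float(x),2) for x in cv2.phaseCorrelate(a,b)[0]])
E
```

```text
t: 18.9
tcp_pos: [434.3, 106.5, 146.0]
orientation: [-3.133, -0.23, -0.001]
ft_force: [-0.6, 0.8, 5.8]
grip_width: 0.354
finger_force: 50.5
[434.34 106.48 146.01] [-0.64  0.77  5.83]
plat 62 [[-52.6, -34.8, -10.2], [2.4, -30.5, -6.1], [51.7, -26.7, -1.7]]
bar L 60 [[-59.9, -21.6, 25.3], [-57.6, -8.1, 44.2], [-51.2, 8.3, 56.8]]
bar R 32 [[51.6, -18.4, 26.6], [55.9, -12.9, 47.5], [62.4, 6.5, 56.9]]
near face L 68 [[-47.7, -25.5, 3.6], [-38.2, -21.8, 20.7], [-28.7, -17.0, 35.0]]
near face R 58 [[28.4, -24.2, 2.3], [38.7, -20.6, 19.4], [47.4, -16.8, 34.6]]
shift px 0 0 0.907
side8 block face L [0.19, 0.77]
side8 block face R [0.92, 1.28]
side8 base [-0.09, 0.42]
side9 block face L [0.56, 2.26]
side9 block face R [0.3, 0.6]
side9 base [-0.11, 0.38]
```

Platform sunk about 5.6 mm (depth −0.5 → −6.1). Force rose 3.2 N over the last 3.1 mm, as the spring predicts. The barrel is level and centred. Handing in.

```bash
python3 -c "
from rig import env
print(env.finish_job())"
```

```text
the job is handed in; nothing more can be done
None
```

The V-block is home on its pegs, and the barrel lies centred in the V, held down by the fingers with the platform sunk about 5.6 mm. I handed the job in at about 19 s; no verdict came back, so success is from my own measurements only.

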